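# Pack the finishing crate and shut its keeper

### The arm

A 6-joint arm with a two-finger parallel gripper is mounted at the origin on the work surface. World frame = base frame: x ahead of the robot, y to its left, z up, the work surface at z = 0. Lengths are in m, angles in rad, forces in N, time in s.
With the tool pointing down it reaches from about 0.4 to 0.825 m from the base axis. Payload 7 kg.
Tool frame: the origin (TCP) lies at the centre of the arm's flange, where the gripper is bolted on; the fingertips stand 178 mm ahead of it and the grasp point (between the pads) lies ahead of it (tcp_to_grasp is the z of the grasp point in the tool frame, in m); z points along the fingers, x is the direction in which the jaws open and shut, and the axes are right-handed (so a half turn about z gives the same grasp; the last joint's range is limited). The gripper opens to 88 mm and grips with 3 to 60 N. Pads are 19 mm wide; open, the fingers measure 130 mm over their backs; the gripper's body (78 mm by 193 mm) begins 47 mm behind the grasp point.
Start: joints at [-0.874, 0.359, 0.012, 0, -1.224, -0.288], TCP at [0.268, -0.619, 0.405] pointing down, gripper open.
Joint ranges: [-3.07, 3.07], [-1.43, 2.12], [-1.02, 1.25], [-3.03, 1.67], [-3.05, -0], [-3.03, 3.03]. Speed limits (rad/s): [2.39, 2.39, 3.01, 3.14, 3.14, 3.14].

### API

Orientations are given as [roll, pitch, yaw] about the fixed x, y, z axes, in that order (R = Rz(yaw) Ry(pitch) Rx(roll)).
In Python, from station import get_state, grab_frame, job_done, tcp_to_grasp gives the robot as it stands.
- The arm moves only by the tool drive_tool, never from a script. Its argument "moves" is a list of rows, each a list of 7 numbers: the shift along the tool's x, y, z in mm, then the turn, a rotation vector about the tool's x, y, z in degrees, then the closure, from -1 (fully open) to 1 (shut), so that 0 is half open. In form: [[dx, dy, dz, ax, ay, az, claw], ...]. A call has 1 to 12 rows; each row is the pose to reach, as a shift and turn from the pose commanded when the call began, along the tool's axes at that moment; what a row does not reach only later rows make up. A row lasts 1/8 s, in which the tool goes at most 62.5 mm and 10.7 degrees, less where a joint would pass 70% of its speed; a pose out of reach is approached as far as the arm can. A call with a gripper value outside its range is refused whole. The fingers move at their own pace and stop on an object; "grip_force" is the grip in N (left out, the last holds). Time passes only in rows, so rows that repeat a pose let the fingers close. It gives the time, the measured TCP pose, the force and the opening at its end, in the units of the state.
- get_state(): the state, without advancing time (a new reading comes with each control period).
- grab_frame(name): name is "scene" or "top" or "wrist"; returns a dict with "img" (420x560x3 uint8, red, green, blue), "range_z" (420x560 float32, m along the optical axis (not along the pixel's ray), 0 where there is no reading), "fovy" (degrees; the focal length in pixels is half the picture's height over the tangent of half this angle, whatever the lens; pixels are square), "cx", "cy" (the principal point, pixels), "k1" (the pictures are not rectified: a ray, as slopes to the right and down, at radius r is drawn at 1 + k1 r^2 times it, then the intrinsics apply), "rvec" (rotation vector, rad) and "tvec" (3), from world to camera coordinates, as OpenCV has them. Camera axes: x right, y down, z forward; pixel columns grow to the right and rows downward; lengths in m; the calibration is good to about 2 mm. A picture is of the moment at which its call begins.
- job_done(): hands the job in, once; it reports no verdict.
The state is a dict: "t": time; "q": joint angles; "qd": joint speeds; "joint_efforts": joint torques, N m; "eef_pos": TCP position; "ee_rot": TCP orientation; "force": force on the tool from outside, world axes, zero at the start; "moment": the same for the moment, N m; "width": finger opening in m.
Only numpy, scipy, OpenCV 4.12 (cv2) and the standard library are available. Lean on these libraries where they do the work, as an engineer would, in place of code of your own. Each camera call takes 0.05 s, during which the arm holds its last target. There are 200 camera calls.

### The job

Put away the two finishing containers standing on the bench, the amber bottle and the square metal can: set each down gently, upright, in an empty cell of the divided crate, one per cell. Then swing the crate's hinged keeper forward and fully down so that its rods lie over the caps. Keep the containers already in the crate in their cells, and leave the mallet, gouge and wooden blank where they are.

Things in the scene. Friction and masses are not known exactly. Their poses are not given: they have to be found in the camera images.
- crate: fixed plywood crate, 124 (x) x 378 (y) mm: one row of four cells. Origin: centre of its underside; z up, x towards the hinge side. Cell centres: x = 0, y = -135, -45, 45, 135 mm. Each cell is 84 x 84 mm, floor at z = 8; walls and 6 mm dividers reach z = 65. At each end (y = +-183) stand two uprights 14 x 12 mm: at x = 55 up to z = 150 (hinge), at x = -55 up to z = 134 (keeper rest)
- liner_a: fixed cork liner, 80 x 80 x 3 mm, lying on the floor of one of the two empty cells; origin: centre of its underside, which is the cell's centre; its top is 11 mm above the crate's underside
- liner_b: the same cork liner in the other empty cell (occupied cells have none)
- keeper (a joint): angle of the crate's keeper, rad: 0 = shut, lying level over the crate; grows as it swings up and back; about 1.95 to 2.25 at the start, stop at 2.3. The hinge is stiff: it stays where it is left, and moves with about 3 N at the rod
- keeper_rod (a point): middle of the keeper's outer wooden rod, 16 mm thick, 398 mm long, parallel to the crate's y, 110 mm from the hinge axis. A second rod, 10 mm thick, lies 55 mm from the axis, over the caps when shut. End arms at y = +-194 join them to the hinge. Shut, the rods' centres are 142 mm above the crate's underside, at crate x = -55 and x = 0
- keeper_hinge (a point): middle of the hinge axis, fixed to the crate at crate x = +55, y = 0, z = 142 mm; the axis runs along the crate's y
- bottle: loose amber glass bottle, body 58 mm in diameter up to z = 68, shoulder to z = 80, round black screw cap 36 mm in diameter from z = 84 to its top at z = 118 mm; origin: centre of its underside, z up; about 0.3 kg
- can: loose square metal can, 54 x 54 mm up to z = 72, shoulder to z = 80, round steel screw cap 36 mm in diameter from z = 84 to its top at z = 118 mm; origin: centre of its underside, z up, x and y square to its sides; about 0.35 kg
- jar: glass jar with a steel lid, 62 mm in diameter, 95 mm high, already in a cell; origin: centre of its underside
- stock: green glass bottle with a black cap, 58 mm in diameter, 118 mm high, already in a cell; origin: centre of its underside
- mallet: bystander: turned wooden carving mallet standing on its head, up to 96 mm in diameter, 200 mm high; origin: centre of its underside
- gouge: bystander: carving gouge lying along its x, 215 mm long, 27 mm thick; origin under its ferrule, blade to +x
- blank: bystander: rough wooden blank, 140 x 60 x 35 mm; origin: centre of its underside
There are look-alikes about, which are no part of the job. Leave any red look-alike of the can alone.

How it is judged:
By the outcome, as a careful person would: the job done as asked, in the order asked, and still so for the second after the job is handed in, with the robot touching nothing.
It also fails if it takes over 69 s, if anything falls off the work surface, if the arm or the gripper's body presses on something with over 40 N, if the wrist force passes 120 N, or if a joint passes its speed limit or range.

## Working session

There is one attempt and no reset: what is moved stays moved. The work goes in short steps, Python scripts to look and compute and a tool call to move; the robot and the scene stay as the last step left them, time stands still between calls to the robot, and variables do not carry over. Pictures are saved under pics/ and viewed, about 8 in all and at most 12, crops included, and the job is handed in when it is done.

Besides the shell and the picture viewer there is one more tool, called after "Request:" as a command line: name --pt "numbers of a row" for each row, then --argument value for the rest. drive_tool: Moves the arm, as the interface text tells. Its arguments: {"type":"object","properties":{"moves":{"type":"array"},"grip_force":{"type":"number"}},"required":["moves"]}

```bash
mkdir -p pics; cat > h.py <<'E'
import numpy as np, cv2
from station import get_state, grab_frame, job_done, tcp_to_grasp
from scipy.spatial.transform import Rotation as Rn
def cloud(f):
    """world xyz for every pixel (HxWx3), nan if none"""
    h,w=f["range_z"].shape; fl=h/2/np.tan(np.radians(f["fovy"])/2)
    K=np.array([[fl,0,f["cx"]],[0,fl,f["cy"]],[0,0,1.]])
    u,v=np.meshgrid(np.arange(w,dtype=float),np.arange(h,dtype=float))
    p=cv2.undistortPoints(np.stack([u,v],-1).reshape(-1,1,2),K,np.array([f["k1"],0,0,0,0.])).reshape(h,w,2)
    z=f["range_z"].astype(float); z=np.where(z>0,z,np.nan)
    c=np.dstack([p[...,0]*z,p[...,1]*z,z])
    R=cv2.Rodrigues(np.array(f["rvec"],float))[0]
    return (c-np.array(f["tvec"]).ravel())@R
def save(f,name,crop=None,s=1):
    im=f["img"]
    if crop: x0,y0,x1,y1=crop; im=im[y0:y1,x0:x1]
    cv2.imwrite("pics/"+name,cv2.resize(im[...,::-1],None,fx=s,fy=s,interpolation=cv2.INTER_CUBIC))
E
python3 - <<'E'
from h import *
import pickle
fs={n:grab_frame(n) for n in("scene","top")}
pickle.dump(fs,open("f0.pkl","wb"))
for n in fs: save(fs[n],n+"0.png",s=1.4)
s=get_state(); print({k:np.round(v,3) for k,v in s.items()},tcp_to_grasp)
for n in fs: print(n,{k:v for k,v in fs[n].items() if k not in("img","range_z")}, (fs[n]["range_z"]>0).mean())
E
```

```text
{'t': np.float64(0.1), 'q': array([-0.874,  0.359,  0.011, -0.   , -1.224, -0.288]), 'qd': array([-0.002, -0.001,  0.002, -0.002, -0.   ,  0.   ]), 'joint_efforts': array([-1.0000e-03, -5.8416e+01,  2.9375e+01,  7.0160e+00,  1.0000e-02,
       -0.0000e+00]), 'eef_pos': array([ 0.268, -0.619,  0.404]), 'ee_rot': array([-3.141e+00, -2.000e-03,  1.980e+00]), 'force': array([-0.571, -0.161, -0.569]), 'moment': array([-0.018,  0.009, -0.042]), 'width': np.float64(0.088)} 0.1593
scene {'fovy': 47.407157331244896, 'cx': 289.61679855890145, 'cy': 222.2740293197423, 'k1': -0.13228172208132682, 'rvec': array([ 2.12400951,  0.90388812, -0.45333159]), 'tvec': array([-0.35674159, -0.17012625,  1.93556847])} 0.9959948979591837
top {'fovy': 51.63990497674901, 'cx': 280.9034030462564, 'cy': 208.2268505423488, 'k1': 0.030209822883660458, 'rvec': array([ 2.17339308, -2.19245718,  0.08961426]), 'tvec': array([0.00413698, 0.52617959, 1.49725498])} 0.995765306122449
```

View pics/scene0.png

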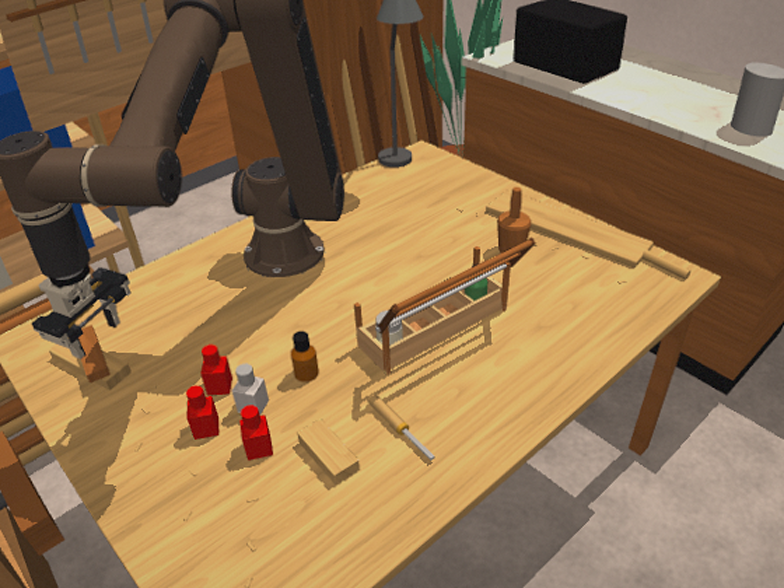

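View pics/top0.png

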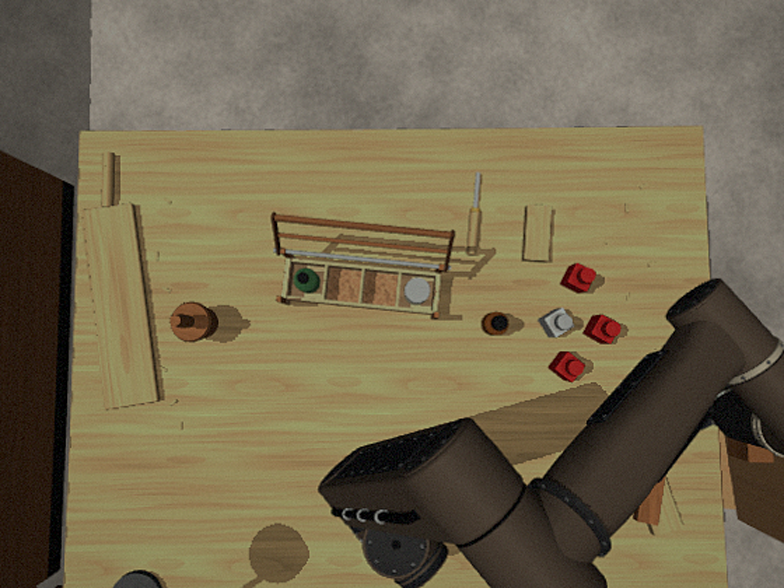

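The middle two cells are empty. In the top view the bottle is at (495,323), the can at (556,322), and the three red look-alikes surround the can. The keeper leans back, away from the robot.

```bash
python3 - <<'E'
from h import *
import pickle
fs=pickle.load(open("f0.pkl","rb"))
f=fs["top"]; P=cloud(f); X,Y,Z=P[...,0],P[...,1],P[...,2]
print("table z",np.nanmedian(Z[300:310,200:240]))
v,u=np.mgrid[:420,:560]
def near(px,py,r): return (abs(u-px/1.4)<r)&(abs(v-py/1.4)<r)
for n,(px,py) in dict(bottle=(498,323),can=(562,321),red1=(578,278),red2=(606,328),red3=(571,367),mallet=(190,322)).items():
    m=near(px,py,22)&(Z>.108)&(Z<.26)
    q=P[m]; print(n,m.sum(),(q.min(0)+q.max(0))/2,np.median(q,0), np.ptp(q,axis=0))
    m2=near(px,py,22)&(Z>.055)&(Z<.078); print("   body",m2.sum(),np.median(P[m2],0))
# can yaw
S=cloud(fs["scene"])
for name,C in (("top",P),("scene",S)):
    m=(C[...,2]>.02)&(C[...,2]<.3)&(C[...,0]>.3)&(C[...,0]<.95)&(C[...,1]>-.5)&(C[...,1]<.45)
    np.save(name+".npy",np.c_[C[m],fs[name]["img"][m]])
# crate walls: z 55-75
m=(Z>.055)&(Z<.075)&(u>275/1.4)&(u<450/1.4)&(v>245/1.4)&(v<325/1.4)
r=cv2.minAreaRect((P[m][:,:2]*1000).astype(np.float32)); print("walls",m.sum(),r)
for nm,(px,py) in dict(jar=(417,290),stock=(305,280)).items():
    q=P[near(px,py,9)&(Z>.08)&(Z<.125)]; print(nm,len(q),np.median(q,0))
# keeper rod
m=(Z>.18)&(u>265/1.4)&(u<460/1.4)&(v>205/1.4)&(v<260/1.4); q=P[m]
print("keeper",m.sum(),q.min(0),q.max(0)); 
top=q[q[:,2]>.21]; print(np.median(top,0)); d=np.linalg.svd(top-top.mean(0),full_matrices=0)[2][0]; print(top.mean(0),d)
E
```

```text
table z 0.0002900790297789361
bottle 94 [ 0.44522335 -0.24522085  0.1175582 ] [ 0.44510186 -0.24520885  0.1186702 ] [0.03267453 0.03503897 0.01572838]
   body 113 [ 0.44342031 -0.23560095  0.07157492]
can 98 [ 0.44411858 -0.39730306  0.11785743] [ 0.44414388 -0.39629794  0.1185629 ] [0.03264398 0.03391748 0.01378376]
   body 162 [ 0.43880223 -0.38700316  0.07163593]
red1 99 [ 0.55442061 -0.45396471  0.11800748] [ 0.55416997 -0.45254223  0.11848093] [0.03360906 0.03607513 0.01927087]
   body 139 [ 0.54441403 -0.44141951  0.07202796]
red2 99 [ 0.42862818 -0.50677545  0.11653547] [ 0.43005549 -0.50555395  0.11869379] [0.0293846  0.03274562 0.0169503 ]
   body 155 [ 0.42455462 -0.49501747  0.07202426]
red3 103 [ 0.3403629  -0.41877283  0.11738093] [ 0.34028292 -0.41885913  0.11834779] [0.03245209 0.03348601 0.01705372]
   body 149 [ 0.34213958 -0.40909446  0.07165045]
mallet 378 [0.4521717  0.47683199 0.15671573] [0.45241012 0.4681549  0.11257273] [0.08486848 0.08464773 0.09732928]
   body 29 [0.44945045 0.43728047 0.06687316]
walls 915 ((537.5382080078125, 79.6956787109375), (378.05218505859375, 115.07070922851562), 84.01166534423828)
jar 264 [ 0.52317666 -0.05372788  0.10362602]
stock 182 [0.54949684 0.20805222 0.09436582]
keeper 1170 [ 0.58500103 -0.13116059  0.18154905] [0.68193109 0.26691702 0.25084762]
[0.64978884 0.06808386 0.24192218]
[0.64918588 0.06714631 0.2407039 ] [-1.08358918e-01 -9.94111788e-01 -3.13838327e-04]
```

```bash
python3 - <<'E'
from h import *
T=np.load("top.npy"); S=np.load("scene.npy")
# can yaw & centre, from body points of grey
for n,C in(("top",T),("scene",S)):
    for nm,c in(("bottle",(.445,-.245)),("can",(.444,-.397))):
        d=np.hypot(C[:,0]-c[0],C[:,1]-c[1])<.05
        q=C[d&(C[:,2]>.02)&(C[:,2]<.074)]; 
        r=cv2.minAreaRect((q[:,:2]*1000).astype(np.float32))
        k=C[d&(C[:,2]>.113)]; cc=cv2.minEnclosingCircle((k[:,:2]*1000).astype(np.float32))
        print(n,nm,len(q),np.round(r[0],1),np.round(r[1],1),round(r[2],1),"cap",np.round(cc[0],1),round(cc[1],1),len(k))
yaw=-np.radians(6.1); R=np.array([[np.cos(yaw),-np.sin(yaw)],[np.sin(yaw),np.cos(yaw)]])
c0=np.array([.5375,.0797])
for n,C in(("top",T),("scene",S)):
    L=(C[:,:2]-c0)@R; z=C[:,2]
    w=(abs(L[:,0])<.08)&(abs(L[:,1])<.2)
    # front wall top, end walls top, dividers, front uprights
    a=w&(abs(z-.065)<.004)
    fr=a&(L[:,0]<-.035)&(abs(L[:,1])<.17); 
    print(n,"front wall x",np.round(np.percentile(L[fr,0],[2,50,98]),4),fr.sum())
    # slope check
    if fr.sum()>20: print("  slope deg",np.degrees(np.polyfit(L[fr,1],L[fr,0],1)[0]))
    for y0 in(-.183,-.09,0,.09,.183):
        e=a&(abs(L[:,1]-y0)<.014)&(abs(L[:,0])<.035); print("  wall y",y0,np.round(np.percentile(L[e,1],[2,50,98]),4) if e.sum() else None,e.sum())
    for y0 in(-.183,.183):
        for x0,zt in((-.055,.134),(.055,.15)):
            e=w&(abs(z-zt)<.004)&(abs(L[:,1]-y0)<.02)&(abs(L[:,0]-x0)<.02)
            if e.sum(): print("  upright",x0,y0,np.round(L[e].mean(0),4),e.sum())
    e=w&(abs(z-.011)<.006); 
    k=(z>.236)&(abs(L[:,1])<.17)&(L[:,0]>.03)&(L[:,0]<.16); print("  keeper rod",np.percentile(L[k,0],[2,50,98]),np.percentile(z[k],98),k.sum(),"slope",np.degrees(np.polyfit(L[k,1],L[k,0],1)[0]))
E
```

```text
top bottle 111 [ 443.6 -244.9] [55.7 54.6] 88.2 cap [ 444.  -245.2] 17.6 90
top can 147 [ 444.4 -397. ] [55.5 54.5] 30.5 cap [ 445.4 -397.3] 17.7 94
scene bottle 263 [ 454.2 -253.1] [58.  44.9] 63.6 cap [ 445.2 -249.6] 18.5 69
scene can 323 [ 446.7 -397. ] [56.8 60.1] 30.6 cap [ 445.2 -393.9] 20.8 95
top front wall x [-0.0495 -0.0452 -0.0393] 197
  slope deg 0.11490212416068535
  wall y -0.183 [-0.1889 -0.1819 -0.1772] 28
  wall y -0.09 [-0.0932 -0.0904 -0.0878] 25
  wall y 0 [-0.0033 -0.0005  0.0027] 32
  wall y 0.09 [0.0862 0.0895 0.0924] 32
  wall y 0.183 [0.1763 0.1795 0.1887] 28
  upright -0.055 -0.183 [-0.0549 -0.1829] 12
  upright 0.055 -0.183 [ 0.0537 -0.1816] 25
  upright -0.055 0.183 [-0.0548  0.1819] 13
  upright 0.055 0.183 [0.0545 0.1828] 30
  keeper rod [0.10647602 0.11314769 0.12120743] 0.24827898736609103 559 slope 0.12902227484402504
scene front wall x [-0.0509 -0.0442 -0.0381] 16
  wall y -0.183 [-0.1916 -0.1884 -0.1783] 41
  wall y -0.09 [-0.0967 -0.0941 -0.0879] 21
  wall y 0 [-0.0053 -0.0018  0.0025] 20
  wall y 0.09 [0.083  0.0878 0.0916] 21
  wall y 0.183 [0.1718 0.18   0.1903] 26
  upright -0.055 -0.183 [-0.0507 -0.1855] 13
  upright 0.055 -0.183 [ 0.0617 -0.1933] 6
  upright -0.055 0.183 [-0.0487  0.1792] 13
  upright 0.055 0.183 [0.0646 0.1824] 16
  keeper rod [0.11192342 0.12016819 0.12738349] 0.24485159217354144 360 slope 0.4145337757515869
```

```bash
cat >> h.py <<'E'
def rows(*targets):
    """targets (gx,gy,gz grasp point world m, yaw deg), tool down -> tool-axis shift mm, rotvec deg from measured pose"""
    s=get_state(); R0=Rn.from_euler("xyz",s["ee_rot"]); p=np.array(s["eef_pos"])
    print("t",round(s["t"],2),"grasp",np.round(p+R0.apply([0,0,tcp_to_grasp]),4),"yaw",np.round(np.degrees(s["ee_rot"]),2),"F",np.round(s["force"],1),"w",round(s["width"],4))
    for x,y,z,w in targets:
        R=Rn.from_euler("xyz",[180,0,w],degrees=True)
        d=R0.inv().apply(np.array([x,y,z])-R.apply([0,0,tcp_to_grasp])-p)*1000
        print(np.round(d,1),np.round((R0.inv()*R).as_rotvec(degrees=True),2))
E
python3 -c "
from h import *
rows((.444,-.245,.17,83.9),(.444,-.245,.103,83.9))"
```

```text
t 0.1 grasp [ 0.2681 -0.619   0.2445] yaw [-1.7999e+02 -9.0000e-02  1.1342e+02] F [-0.6 -0.2 -0.6] w 0.0877
[273.4 310.   74.9] [-0.03 -0.08 29.52]
[273.3 310.  141.9] [-0.03 -0.08 29.52]
```

Request:
drive_tool --pt "273 310 50 0 0 29.5 -1" --pt "273 310 50 0 0 29.5 -1" --pt "273 310 50 0 0 29.5 -1" --pt "273 310 50 0 0 29.5 -1" --pt "273 310 50 0 0 29.5 -1" --pt "273 310 50 0 0 29.5 -1" --pt "273 310 50 0 0 29.5 -1" --pt "273 310 75 0 0 29.5 -1" --pt "273 310 75 0 0 29.5 -1" --pt "273 310 75 0 0 29.5 -1" --grip_force 20

```text
t: 1.35
eef_pos: [0.4443, -0.2461, 0.3302]
ee_rot: [-3.142, 0.0, 1.464]
force: [0.2, -0.0, 0.5]
width: 0.0874
```

```bash
python3 - <<'E'
from h import *
f=grab_frame("wrist"); save(f,"w1.png",s=1.3)
P=cloud(f); q=P[(P[...,2]>.113)&(P[...,2]<.125)&(abs(P[...,0]-.444)<.035)&(abs(P[...,1]+.245)<.035)]
print(len(q), cv2.minEnclosingCircle((q[:,:2]*1000).astype(np.float32)) if len(q) else 0)
rows((.444,-.245,.103,83.9))
E
```

```text
2163 ((443.81134033203125, -247.12530517578125), 18.02983856201172)
t 1.4 grasp [ 0.4444 -0.2463  0.1711] yaw [1.7996e+02 2.0000e-02 8.3880e+01] F [-0.1 -0.1  0. ] w 0.0878
[ 1.2 -0.5 68.1] [ 0.04  0.02 -0.02]
```

View pics/w1.png

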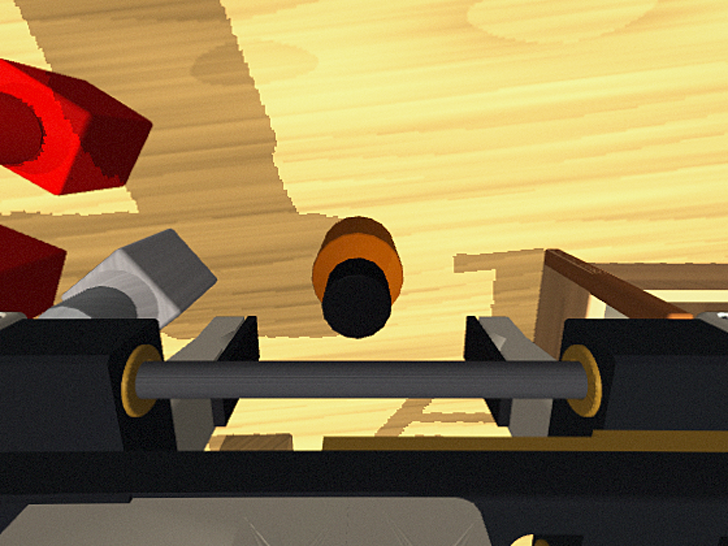

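The cap at (356,298) is centred between the pads, so I go down and grip.

Request:
drive_tool --pt "0 0 40 0 0 0 -1" --pt "0 0 62 0 0 0 -1" --pt "0 0 68 0 0 0 -1" --pt "0 0 68 0 0 0 -1" --pt "0 0 68 0 0 0 0.1" --pt "0 0 68 0 0 0 0.3" --pt "0 0 68 0 0 0 0.6" --pt "0 0 68 0 0 0 1" --pt "0 0 68 0 0 0 1" --pt "0 0 68 0 0 0 1" --pt "0 0 60 0 0 0 1" --pt "0 0 60 0 0 0 1" --grip_force 25

```text
t: 2.9
eef_pos: [0.4443, -0.2456, 0.2701]
ee_rot: [3.141, -0.0, 1.465]
force: [-0.5, 0.2, -3.6]
width: 0.0355
```

```bash
python3 -c "
from h import *
rows((.444,-.245,.29,83.9),(.5423,.1242,.29,83.9),(.5423,.1242,.114,83.9))"
```

```text
t 2.9 grasp [ 0.4444 -0.2456  0.1108] yaw [179.97  -0.    83.92] F [-0.5  0.2 -3.6] w 0.0355
[   0.6   -0.3 -179.2] [ 0.03 -0.    0.02]
[ 378.1   58.3 -179.2] [ 0.03 -0.    0.02]
[378.1  58.2  -3.2] [ 0.03 -0.    0.02]
```

Request:
drive_tool --pt "0 0 -30 0 0 0 1" --pt "0 0 -70 0 0 0 1" --pt "0 0 -115 0 0 0 1" --pt "15 3 -155 0 0 0 1" --pt "50 8 -178 0 0 0 1" --pt "95 15 -178 0 0 0 1" --pt "145 22 -178 0 0 0 1" --pt "195 30 -178 0 0 0 1" --pt "245 38 -178 0 0 0 1" --pt "295 46 -178 0 0 0 1" --pt "335 52 -178 0 0 0 1" --pt "360 56 -178 0 0 0 1"

```text
t: 4.4
eef_pos: [0.5381, 0.1083, 0.4471]
ee_rot: [-3.141, 0.0, 1.466]
force: [0.1, -0.7, -2.9]
width: 0.0354
```

```bash
python3 - <<'E'
from h import *
rows((.5423,.1242,.29,83.9),(.5423,.1242,.114,83.9))
f=grab_frame("scene"); save(f,"s2.png",crop=(180,100,420,320),s=3)
E
```

```text
t 4.4 grasp [0.538  0.1083 0.2878] yaw [-1.7995e+02  1.0000e-02  8.3990e+01] F [ 0.1 -0.7 -2.9] w 0.0354
[16.3  2.5 -2.2] [-0.05  0.01  0.09]
[ 16.3   2.7 173.8] [-0.05  0.01  0.09]
```

View pics/s2.png

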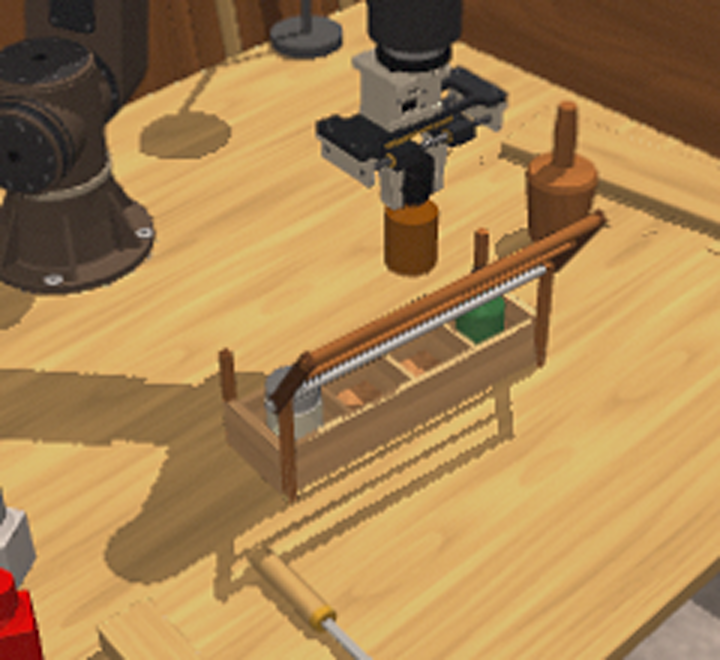

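Bottle hangs upright at (411,240) in the crop, above the crate. Lowering.

Request:
drive_tool --pt "12 2 0 0 0 0 1" --pt "17.5 2.5 10 0 0 0 1" --pt "17.5 2.5 40 0 0 0 1" --pt "17.5 2.5 75 0 0 0 1" --pt "17.5 2.5 110 0 0 0 1" --pt "17.5 2.5 140 0 0 0 1" --pt "17.5 2.5 158 0 0 0 1" --pt "17.5 2.5 165 0 0 0 1" --pt "17.5 2.5 167 0 0 0 1" --pt "17.5 2.5 167 0 0 0 1"

```text
t: 5.7
eef_pos: [0.5426, 0.1235, 0.2813]
ee_rot: [3.141, -0.001, 1.465]
force: [-1.1, -0.4, -3.7]
width: 0.0355
```

```bash
python3 -c "
from h import *
rows((.5423,.1242,.114,83.9))"
```

```text
t 5.7 grasp [0.5428 0.1236 0.122 ] yaw [ 1.7995e+02 -3.0000e-02  8.3920e+01] F [-1.1 -0.4 -3.7] w 0.0355
[ 0.6 -0.4  8. ] [ 0.05 -0.03  0.02]
```

Request:
drive_tool --pt "0.5 0 2 0 0 0 1" --pt "0.5 0 4 0 0 0 1" --pt "0.5 0 5 0 0 0 1" --pt "0.5 0 6 0 0 0 1" --pt "0.5 0 6.5 0 0 0 1" --pt "0.5 0 7 0 0 0 1" --pt "0.5 0 7 0 0 0 1"

```text
t: 6.58
eef_pos: [0.5424, 0.124, 0.2736]
ee_rot: [-3.142, 0.0, 1.465]
force: [0.2, 0.9, -4.3]
width: 0.0357
```

Request:
drive_tool --pt "0 0 0.5 0 0 0 1" --pt "0 0 1 0 0 0 1" --pt "0 0 1 0 0 0 1"

```text
t: 6.95
eef_pos: [0.5425, 0.124, 0.2727]
ee_rot: [3.142, -0.0, 1.465]
force: [-0.9, -0.5, -3.2]
width: 0.0358
```

Request:
drive_tool --pt "0 0 0.5 0 0 0 1" --pt "0 0 1 0 0 0 1" --pt "0 0 1 0 0 0 1"

```text
t: 7.32
eef_pos: [0.5427, 0.124, 0.2726]
ee_rot: [3.141, -0.0, 1.465]
force: [-1.9, -1.6, 4.8]
width: 0.0361
```

Touchdown; releasing with a limited opening and rising.

Request:
drive_tool --pt "0 0 0 0 0 0 0.15" --pt "0 0 0 0 0 0 0" --pt "0 0 0 0 0 0 -0.2" --pt "0 0 0 0 0 0 -0.2" --pt "0 0 -10 0 0 0 -0.2" --pt "0 0 -40 0 0 0 -0.2" --pt "0 0 -90 0 0 0 -0.2" --pt "0 0 -130 0 0 0 -1" --pt "0 0 -130 0 0 0 -1"

```text
t: 8.45
eef_pos: [0.5431, 0.1243, 0.4062]
ee_rot: [3.135, -0.004, 1.465]
force: [0.9, -0.5, -1.2]
width: 0.067
```

```bash
python3 - <<'E'
from h import *
f=grab_frame("wrist"); save(f,"w3.png",s=1.2)
P=cloud(f); q=P[(P[...,2]>.122)&(P[...,2]<.135)&(abs(P[...,0]-.5423)<.04)&(abs(P[...,1]-.1242)<.04)]
print(len(q), cv2.minEnclosingCircle((q[:,:2]*1000).astype(np.float32)) if len(q) else 0, q[:,2].mean())
rows((.4448,-.397,.2,120.5),(.4448,-.397,.2,30.5))
E
```

```text
1320 ((542.4548950195312, 124.84922790527344), 17.901519775390625) 0.1289377838896554
t 8.5 grasp [0.5431 0.1244 0.2445] yaw [ 1.7982e+02 -1.4000e-01  8.3920e+01] F [-0.5 -0.1 -0.4] w 0.071
[-528.6  -42.1   43.1] [  0.22  -0.08 -36.58]
[-528.6  -42.1   43.1] [ 0.1  -0.22 53.42]
```

View pics/w3.png

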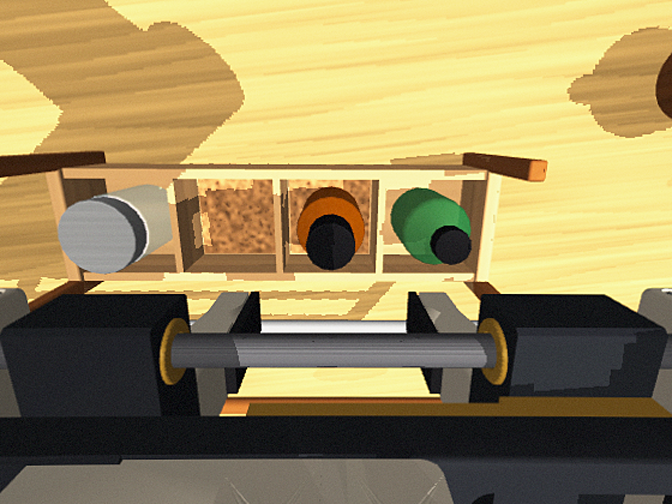

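Bottle stands upright, cap top at 129 mm, centred in its cell ((330,242) in the picture). Now the can.

Request:
drive_tool --pt "-40 -3 0 0 0 0 -1" --pt "-529 -42 0 0 0 -36.6 -1" --pt "-529 -42 0 0 0 -36.6 -1" --pt "-529 -42 0 0 0 -36.6 -1" --pt "-529 -42 0 0 0 -36.6 -1" --pt "-529 -42 0 0 0 -36.6 -1" --pt "-529 -42 0 0 0 -36.6 -1" --pt "-529 -42 10 0 0 -36.6 -1" --pt "-529 -42 43 0 0 -36.6 -1" --pt "-529 -42 60 0 0 -36.6 -1" --pt "-529 -42 60 0 0 -36.6 -1" --pt "-529 -42 60 0 0 -36.6 -1"

```text
t: 10.0
eef_pos: [0.4449, -0.3972, 0.3419]
ee_rot: [-3.141, -0.0, 2.104]
force: [1.2, 0.4, 1.3]
width: 0.0875
```

```bash
python3 - <<'E'
from h import *
f=grab_frame("wrist"); save(f,"w4.png",s=1.2)
P=cloud(f); D=np.hypot(P[...,0]-.4448,P[...,1]+.397)
q=P[(P[...,2]>.113)&(P[...,2]<.125)&(D<.04)]
print(len(q), cv2.minEnclosingCircle((q[:,:2]*1000).astype(np.float32)))
b=P[(P[...,2]>.02)&(P[...,2]<.073)&(D<.05)]
print(len(b),cv2.minAreaRect((b[:,:2]*1000).astype(np.float32)))
rows((.4448,-.397,.103,120.5))
E
```

```text
1961 ((445.19854736328125, -396.31243896484375), 17.98001480102539)
1789 ((444.9058837890625, -396.62188720703125), (53.292484283447266, 54.05625534057617), 30.803659439086914)
t 10.05 grasp [ 0.4452 -0.3971  0.1832] yaw [1.7998e+02 5.0000e-02 1.2058e+02] F [ 0.6 -0.1  1.2] w 0.0877
[ 0.3 -0.3 80.2] [0.02 0.05 0.08]
```

View pics/w4.png

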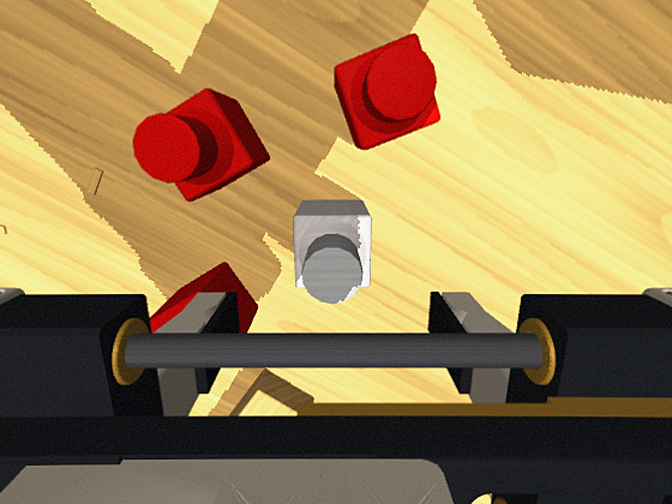

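Grey can at (332,260), square to the jaws; red ones clear. Descend and grip.

Request:
drive_tool --pt "0.5 0 40 0 0 0 -1" --pt "0.5 0 70 0 0 0 -1" --pt "0.5 0 80 0 0 0 -1" --pt "0.5 0 80 0 0 0 -0.3" --pt "0.5 0 80 0 0 0 0.1" --pt "0.5 0 80 0 0 0 0.3" --pt "0.5 0 80 0 0 0 0.6" --pt "0.5 0 80 0 0 0 1" --pt "0.5 0 80 0 0 0 1" --pt "0.5 0 80 0 0 0 1" --pt "0.5 0 72 0 0 0 1" --pt "0.5 0 72 0 0 0 1"

```text
t: 11.55
eef_pos: [0.4444, -0.3971, 0.2701]
ee_rot: [3.141, 0.0, 2.103]
force: [1.3, -0.0, -3.4]
width: 0.0355
```

```bash
python3 -c "
from h import *
rows((.4448,-.397,.29,120.5),(.5327,.0348,.29,83.9))"
```

```text
t 11.55 grasp [ 0.4445 -0.3971  0.1108] yaw [1.7998e+02 2.0000e-02 1.2052e+02] F [ 1.3 -0.  -3.4] w 0.0355
[-1.000e-01  4.000e-01 -1.792e+02] [0.02 0.02 0.02]
[ 327.2  295.4 -179.2] [2.000e-02 1.000e-02 3.662e+01]
```

Request:
drive_tool --pt "0 0 -30 0 0 0 1" --pt "0 0 -70 0 0 0 1" --pt "0 0 -115 0 0 0 1" --pt "12 10 -155 0 0 2 1" --pt "40 36 -178 0 0 6 1" --pt "78 70 -178 0 0 10 1" --pt "118 106 -178 0 0 15 1" --pt "158 142 -178 0 0 20 1" --pt "198 179 -178 0 0 25 1" --pt "238 215 -178 0 0 30 1" --pt "275 248 -178 0 0 35 1" --pt "300 271 -178 0 0 36.4 1"

```text
t: 13.05
eef_pos: [0.5253, 0.001, 0.4475]
ee_rot: [-3.141, -0.0, 1.468]
force: [0.2, -0.8, -3.6]
width: 0.0354
```

Request:
drive_tool --pt "0 0 0 0 0 0 1" --pt "0 0 0 0 0 0 1"

```text
t: 13.3
eef_pos: [0.5252, -0.001, 0.4474]
ee_rot: [-3.141, 0.0, 1.469]
force: [-0.5, -0.3, -3.2]
width: 0.0354
```

```bash
python3 -c "
from h import *
rows((.5327,.0348,.29,83.9),(.5327,.0348,.114,83.9))"
```

```text
t 13.3 grasp [ 0.5251 -0.001   0.2881] yaw [-1.7996e+02  1.0000e-02  8.4160e+01] F [-0.5 -0.3 -3.2] w 0.0354
[36.4  3.8 -1.9] [-0.04  0.01  0.26]
[ 36.4   3.9 174.1] [-0.04  0.01  0.26]
```

Request:
drive_tool --pt "15 2 0 0 0 0 1" --pt "30 3.5 0 0 0 0 1" --pt "36.4 4 10 0 0 0 1" --pt "36.4 4 40 0 0 0 1" --pt "36.4 4 75 0 0 0 1" --pt "36.4 4 110 0 0 0 1" --pt "36.4 4 140 0 0 0 1" --pt "36.4 4 158 0 0 0 1" --pt "36.4 4 165 0 0 0 1" --pt "36.4 4 169 0 0 0 1" --pt "36.4 4 171 0 0 0 1" --pt "36.4 4 171 0 0 0 1"

```text
t: 14.8
eef_pos: [0.5333, 0.0348, 0.2771]
ee_rot: [3.141, -0.0, 1.468]
force: [-0.6, -0.3, -2.7]
width: 0.0357
```

Request:
drive_tool --pt "0 0 1 0 0 0 1" --pt "0 0 1.5 0 0 0 1" --pt "0 0 2 0 0 0 1" --pt "0 0 2.5 0 0 0 1" --pt "0 0 2.5 0 0 0 1"

```text
t: 15.42
eef_pos: [0.5332, 0.0348, 0.2741]
ee_rot: [-3.142, 0.0, 1.468]
force: [-0.1, 0.1, -3.0]
width: 0.0354
```

Request:
drive_tool --pt "0 0 0.5 0 0 0 1" --pt "0 0 1 0 0 0 1" --pt "0 0 1.5 0 0 0 1" --pt "0 0 1.5 0 0 0 1"

```text
t: 15.92
eef_pos: [0.5332, 0.0347, 0.2728]
ee_rot: [3.142, 0.0, 1.468]
force: [-1.4, 0.7, -1.3]
width: 0.0355
```

Request:
drive_tool --pt "0 0 0.4 0 0 0 1" --pt "0 0 0.4 0 0 0 1"

```text
t: 16.18
eef_pos: [0.5333, 0.0347, 0.2727]
ee_rot: [3.141, 0.0, 1.468]
force: [-2.3, -0.7, 3.2]
width: 0.0356
```

Request:
drive_tool --pt "0 0 0 0 0 0 0.15" --pt "0 0 0 0 0 0 0" --pt "0 0 0 0 0 0 -0.2" --pt "0 0 0 0 0 0 -0.2" --pt "0 0 -10 0 0 0 -0.2" --pt "0 0 -40 0 0 0 -0.2" --pt "0 0 -90 0 0 0 -0.2" --pt "0 0 -150 0 0 0 0.5" --pt "0 0 -200 0 0 0 1" --pt "0 0 -200 0 0 0 1" --pt "0 0 -200 0 0 0 1"

```text
t: 17.55
eef_pos: [0.5328, 0.0347, 0.4725]
ee_rot: [3.141, -0.001, 1.468]
force: [0.2, -0.2, -0.2]
width: 0.018
```

```bash
cat >> h.py <<'E'
CY=np.radians(-6.1); CR=np.array([[np.cos(CY),-np.sin(CY)],[np.sin(CY),np.cos(CY)]]); CC=np.array([.5375,.0795])
def c2w(x,y): return CC+CR@np.array([x,y])
def w2c(p): return np.c_[(p[:,:2]-CC)@CR,p[:,2]]
E
python3 - <<'E'
from h import *
f=grab_frame("scene"); save(f,"s5.png",crop=(180,100,420,320),s=3)
P=cloud(grab_frame("wrist")).reshape(-1,3); L=w2c(P)
for nm,y0 in(("can",-.045),("bottle",.045)):
    k=L[(abs(L[:,0])<.04)&(abs(L[:,1]-y0)<.04)&(L[:,2]>.122)&(L[:,2]<.135)]
    print(nm,len(k),cv2.minEnclosingCircle((k[:,:2]*1000).astype(np.float32)),k[:,2].mean())
T=w2c(cloud(grab_frame("top")).reshape(-1,3))
k=T[(T[:,0]>.08)&(T[:,0]<.15)&(abs(T[:,1])<.17)&(T[:,2]>.21)&(T[:,2]<.26)]
print("rod",len(k),np.percentile(k,[3,50,97],axis=0))
for y in(0,):
  w=[(*c2w(x,y),z,83.9) for x,z in((0,.34),(.15,.34),(.15,.25))]
  rows(*w)
E
```

```text
can 868 ((0.32293590903282166, -43.90467071533203), 17.837100982666016) 0.12903423518291707
bottle 893 ((0.18904361128807068, 45.124149322509766), 17.817785263061523) 0.12892855119326294
rod 353 [[ 0.10663729 -0.16311441  0.23546615]
 [ 0.11312029  0.06683474  0.24215874]
 [ 0.12118144  0.16361066  0.24733475]]
t 17.7 grasp [0.5326 0.0346 0.3119] yaw [-1.7989e+02  5.0000e-02  8.4120e+01] F [ 0.  -0.1  0.3] w 0.0064
[ 45.   -0.1 -28.1] [-0.11  0.05  0.22]
[ 44.4 149.9 -28.4] [-0.11  0.05  0.22]
[ 44.5 150.1  61.6] [-0.11  0.05  0.22]
```

View pics/s5.png

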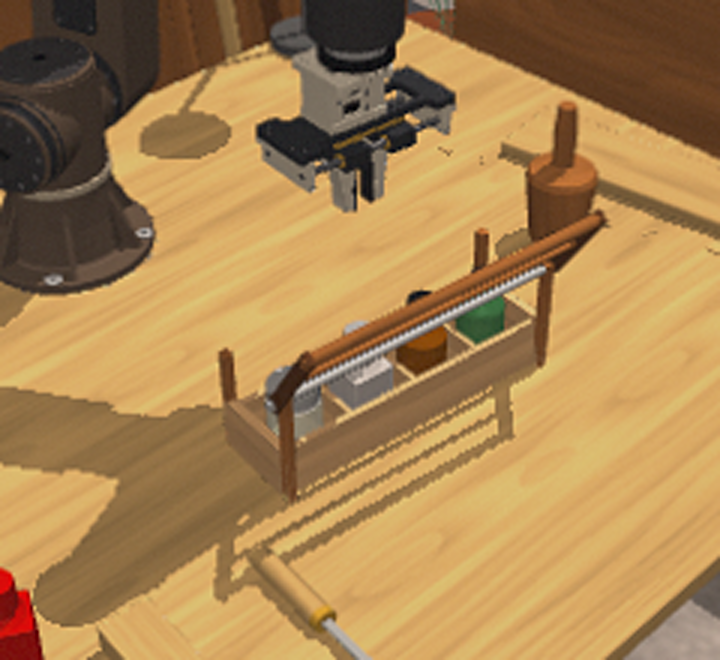

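Both containers are seated: caps at 129 mm, within about 1 mm of their cell centres. Now moving over and behind the keeper with closed fingers.

Request:
drive_tool --pt "20 20 -28 0 0 0 1" --pt "45 70 -28 0 0 0 1" --pt "45 120 -28 0 0 0 1" --pt "45 155 -28 0 0 0 1" --pt "45 155 -28 0 0 0 1" --pt "45 155 10 0 0 0 1" --pt "45 155 50 0 0 0 1" --pt "45 155 68 0 0 0 1" --pt "45 155 68 0 0 0 1" --pt "45 145 67 0 0 0 1" --pt "45 135 67 0 0 0 1" --pt "45 125 66 0 0 0 1"

```text
t: 19.2
eef_pos: [0.6628, 0.0668, 0.4095]
ee_rot: [3.134, -0.002, 1.469]
force: [6.3, -1.1, 5.4]
width: 0.0003
```

```bash
cat >> h.py <<'E'
def chk():
    s=get_state(); R0=Rn.from_euler("xyz",s["ee_rot"]); g=np.array(s["eef_pos"])+R0.apply([0,0,tcp_to_grasp])
    print("t",round(s["t"],2),"grasp in crate",np.round(w2c(g[None])[0],4),"F",np.round(s["force"],1))
    T=w2c(cloud(grab_frame("top")).reshape(-1,3))
    for y0,y1 in((-.17,-.08),(.1,.17)):
        k=T[(T[:,0]>-.08)&(T[:,0]<.14)&(T[:,1]>y0)&(T[:,1]<y1)&(T[:,2]>.135)&(T[:,2]<.262)]
        a=np.arctan2(k[:,2]-.142,.055-k[:,0]); r=np.hypot(k[:,2]-.142,.055-k[:,0]); m=abs(r-.110)<.012
        print("keeper angle",np.median(a[m]) if m.any() else None,m.sum(),"top z",k[m,2].max() if m.any() else None)
E
python3 -c "
from h import *
chk()"
```

```text
t 19.2 grasp in crate [0.1272 0.001  0.2502] F [ 6.3 -1.1  5.4]
keeper angle 2.022672483073289 132 top z 0.251927118111994
keeper angle 1.9933001763949436 7 top z 0.2505599811587711
```

Request:
drive_tool --pt "0 -10 0 0 0 0 1" --pt "0 -22 -2 0 0 0 1" --pt "0 -35 -3 0 0 0 1" --pt "0 -48 -4 0 0 0 1" --pt "0 -61 -4 0 0 0 1" --pt "0 -74 -3 0 0 0 1" --pt "0 -87 -1 0 0 0 1" --pt "0 -98 3 0 0 0 1" --pt "0 -108 8 0 0 0 1" --pt "0 -118 14 0 0 0 1" --pt "0 -126 20 0 0 0 1" --pt "0 -126 20 0 0 0 1"

```text
t: 20.75
eef_pos: [0.5359, 0.0795, 0.3856]
ee_rot: [-3.14, 0.001, 1.468]
force: [0.5, -0.1, -0.2]
width: 0.0003
```

```bash
python3 -c "
from h import *
chk(); save(grab_frame('scene'),'s6.png',crop=(180,100,420,320),s=3)"
```

```text
t 20.75 grasp in crate [-0.0018 -0.0003  0.2263] F [ 0.5 -0.1 -0.2]
keeper angle 0.832238914803885 126 top z 0.23459342873516517
keeper angle None 0 top z None
```

View pics/s6.png

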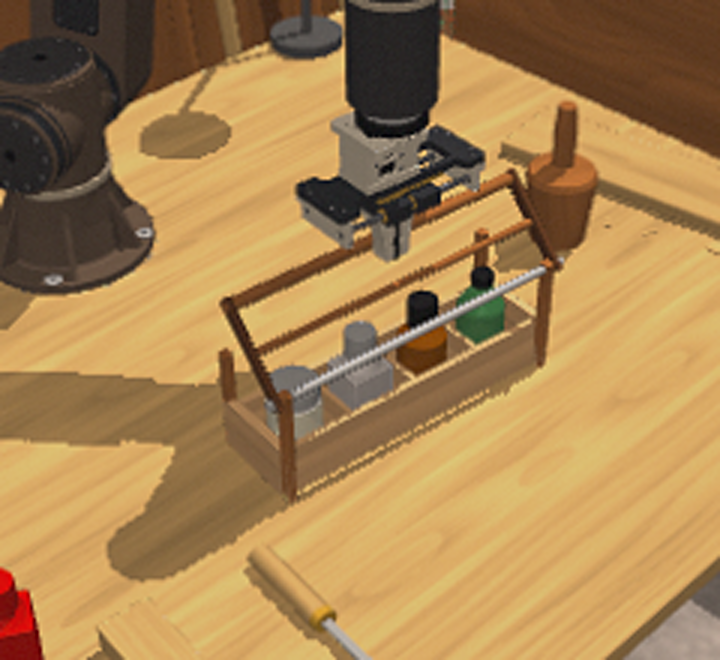

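The keeper is about 46° open and the fingers are at (395,240), behind the rod. Lift, move over the rod, and press it down along its arc.

Request:
drive_tool --pt "0 3 -20 0 0 0 1" --pt "0 3 -60 0 0 0 1" --pt "0 -15 -60 0 0 0 1" --pt "0 -28 -60 0 0 0 1" --pt "0 -28 -60 0 0 0 1" --pt "0 -28 -35 0 0 0 1" --pt "0 -30 -22 0 0 0 1" --pt "0 -34 -10 0 0 0 1" --pt "0 -39 2 0 0 0 1" --pt "0 -44 14 0 0 0 1" --pt "0 -48 26 0 0 0 1" --pt "0 -50 36 0 0 0 1"

```text
t: 22.35
eef_pos: [0.4869, 0.0847, 0.3493]
ee_rot: [-3.141, 0.0, 1.468]
force: [-0.5, 0.0, 1.0]
width: 0.0009
```

```bash
python3 -c "
from h import *
chk()"
```

```text
t 22.35 grasp in crate [-0.051  -0.0002  0.19  ] F [-0.5  0.   1. ]
keeper angle 0.24953704043180922 117 top z 0.1778652522473537
keeper angle 0.22720152740391128 1 top z 0.16496738645220663
```

Request:
drive_tool --pt "0 -1 5 0 0 0 1" --pt "0 -2 10 0 0 0 1" --pt "0 -3 14 0 0 0 1" --pt "0 -3 17 0 0 0 1" --pt "0 -3 19 0 0 0 1" --pt "0 -3 20 0 0 0 1" --pt "0 -3 21 0 0 0 1" --pt "0 -3 21 0 0 0 1"

```text
t: 23.4
eef_pos: [0.4841, 0.085, 0.3292]
ee_rot: [3.142, 0.0, 1.468]
force: [-0.3, 0.0, 0.2]
width: 0.0003
```

Request:
drive_tool --pt "0 0 0.5 0 0 0 1" --pt "0 0 1 0 0 0 1" --pt "0 0 1.3 0 0 0 1" --pt "0 0 1.3 0 0 0 1"

```text
t: 23.9
eef_pos: [0.4841, 0.0851, 0.3282]
ee_rot: [3.141, -0.0, 1.468]
force: [-1.6, -0.0, 4.3]
width: 0.0004
```

Request:
drive_tool --pt "0 0 0.4 0 0 0 1" --pt "0 0 0.8 0 0 0 1" --pt "0 0 0.8 0 0 0 1"

```text
t: 24.28
eef_pos: [0.4841, 0.0851, 0.328]
ee_rot: [3.141, -0.0, 1.469]
force: [-4.6, 0.2, 10.7]
width: 0.0002
```

Request:
drive_tool --pt "0 0 0.5 0 0 0 1" --pt "0 0 0.5 0 0 0 1"

```text
t: 24.52
eef_pos: [0.4841, 0.085, 0.3279]
ee_rot: [3.141, -0.0, 1.469]
force: [-6.2, -0.4, 13.8]
width: 0.0002
```

Request:
drive_tool --pt "0 0 -3 0 0 0 1" --pt "0 0 -20 0 0 0 1" --pt "0 0 -60 0 0 0 1" --pt "0 -60 -120 0 0 0 1" --pt "0 -100 -150 0 0 0 1" --pt "0 -100 -150 0 0 0 1" --pt "0 -100 -150 0 0 0 1"

```text
t: 25.4
eef_pos: [0.3843, 0.0954, 0.4769]
ee_rot: [3.141, -0.002, 1.469]
force: [-0.3, -0.0, 0.1]
width: 0.0005
```

```bash
python3 - <<'E'
from h import *
chk()
T=w2c(cloud(grab_frame("top")).reshape(-1,3))
for x0 in(-.055,0):
    for y0,y1 in((-.19,-.1),(-.1,.1),(.1,.19)):
        k=T[(abs(T[:,0]-x0)<.005)&(T[:,1]>y0)&(T[:,1]<y1)&(T[:,2]>.135)&(T[:,2]<.17)]; print(x0,y0,len(k),np.median(k,0) if len(k) else "")
save(grab_frame("scene"),"s7.png",crop=(120,100,420,345),s=2.4)
E
```

```text
t 25.4 grasp in crate [-1.539e-01 -3.000e-04  3.176e-01] F [-0.3 -0.   0.1]
keeper angle 0.061471109356188436 142 top z 0.15873182101443992
keeper angle 0.06637578232161688 107 top z 0.1560774289009596
-0.055 -0.19 90 [-0.05495744 -0.1464421   0.15054026]
-0.055 -0.1 197 [-0.05509284  0.00046669  0.14995847]
-0.055 0.1 90 [-0.05494821  0.14247241  0.15038469]
0 -0.19 85 [-0.00027536 -0.14506786  0.14669478]
0 -0.1 178 [-1.69195525e-05 -1.39199207e-03  1.46852373e-01]
0 0.1 83 [0.00048406 0.1450026  0.14787061]
```

View pics/s7.png

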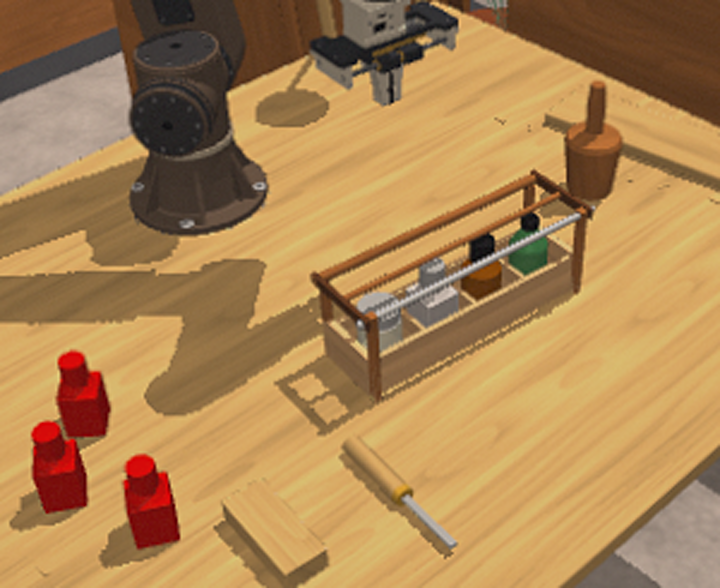

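The keeper is level: rod tops at 150 and 147 mm, which matches shut. All four containers are upright in their cells, the bystanders have not moved, and the arm is clear.

```bash
python3 -c "
from station import job_done
print(job_done())"
```

```text
the job is handed in; nothing more can be done
None
```

The job is done and handed in at about 25 s of the 69 s allowed. The amber bottle and the grey can now stand in the two middle cells, and the keeper is fully down.

- **Containers:** each was lowered until the wrist force showed touchdown, then released. Their caps measured within about 1 mm of the cell centres. Cap tops were at 129 mm, as expected for upright on the liners.
- **Keeper:** it was pushed over from behind and pressed down with about 14 N until it stopped moving. The rod tops measured 150 mm (outer) and 147 mm (inner), against 150 and 147 expected when shut. An automatic angle estimate read 0.06 rad instead of 0. That estimate uses the rod's top surface, so it reads high, and I went by the heights.
- **Everything else:** in the last picture the jar and green bottle were in their cells. The mallet, gouge, blank and red look-alikes looked undisturbed, and the arm was clear. I checked these by eye only.

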